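Put the shoe-repair kit away

ROBOT

A 6-joint arm with a two-finger parallel gripper is mounted at the origin on the work surface. World frame = base frame: x ahead of the robot, y to its left, z up, the work surface at z = 0. Lengths are in m, angles in rad, forces in N, time in s.
With the tool pointing down it reaches from about 0.35 to 0.775 m from the base axis. Payload 5.5 kg.
Tool frame: the origin (TCP) lies midway between the tips of the shut fingers; the grasp point (between the pads) lies 19 mm behind it; z points along the fingers, y is the line along which they close (so a half turn about z gives the same grasp; the last joint's range is limited). The gripper opens to 85 mm and grips with 20 to 120 N. Pads are 22 mm wide; open, the fingers measure 114 mm over their backs; the gripper's body (76 mm by 85 mm) begins 54 mm behind the grasp point. The pads swing forward as they close: fully open they stand 13 mm farther back than shut.
Start: joints at [1.003, 0.313, 0.046, 1.304, 0, 1.431], TCP at [0.239, 0.523, 0.194] pointing down, gripper open.
Joint ranges: [-2.76, 2.76], [-0.86, 1.69], [-1.03, 1.26], [-2.2, 2.34], [-1.47, 1.5], [-3.14, 3.14]. Speed limits (rad/s): [2.57, 2.57, 3.14, 3.14, 3.14, 3.14].

INTERFACE

Orientations are given as a unit quaternion [w, x, y, z].
In Python, from workcell import env gives the robot as it stands. The module is installed in compiled form; this text tells all that it offers.
- The arm moves only by the tool carry_out, never from a script. Its argument "series" is a list of rows, each an object with "delta_rot": the turn, a rotation vector about the world's x, y, z normalised to -1 to 1, where 1 is 0.1 rad, a list of three; "travel": the shift along the world's x, y, z normalised to -1 to 1, where 1 is 0.025 m, a list of three; "fingers": the closure, from -1 (fully open) to 1 (shut). In form: [{"delta_rot": [ax, ay, az], "travel": [tx, ty, tz], "fingers": fingers}, ...]. A call has 1 to 5 rows; each row shifts and turns the commanded pose from where the row before left it; what a row does not reach is not made up. A row lasts 1/8 s, in which the tool goes at most 62.5 mm and 10.7 degrees, less where a joint would pass 70% of its speed; a pose out of reach is approached as far as the arm can. A call with a number of a shift or a turn outside -1 to 1 is refused whole. A call with a gripper value outside its range is refused whole. The fingers move at their own pace and stop on an object; "squeeze" is the grip in N (left out, the last holds). Time passes only in rows, so rows that do not move let the fingers close. It gives the time, the measured TCP pose, the force, the opening and the grip force at its end, in the units of the state.
- env.get_state(): the state, without advancing time (a new reading comes with each control period).
- env.read_camera(name): name is "scene" or "top" or "wrist"; returns a dict with "color" (480x640x3 uint8, red, green, blue), "fx", "fy", "cx", "cy" (pixels), "world_from_camera" (4x4, takes a point from camera to world coordinates); the wrist camera has in their place "hand_eye" (4x4, takes a point from camera to tool coordinates, whose origin is the TCP and whose axes are the flange's). Camera axes: x right, y up, looking along -z (the intrinsics and any distortion apply to the point x, -y, -z); pixel columns grow to the right and rows downward; lengths in m; the calibration is good to about 2 mm. A picture is of the moment at which its call begins: read the wrist's pose just before it. There is no depth.
- env.hand_in(): hands the job in; it is judged then, once.
The state is a dict: "clock": time; "joint_pos": joint angles; "qvel": joint speeds; "tau": joint torques, N m; "tcp_pos": TCP position; "orientation": TCP orientation; "wrist_force": force on the tool from outside, world axes, zero at the start; "ft_torque": the same for the moment, N m; "finger_gap": finger opening in m; "grip_force": force on a finger pad.
Only numpy, scipy, OpenCV 4.12 (cv2) and the standard library are available. Lean on these libraries where they do the work, as an engineer would, in place of code of your own. Each camera call takes 0.05 s, during which the arm holds its last target. There are 200 camera calls.

TASK

Tidy the cobbler's bench. Slide the yellow divider of the grey tote so that the compartment with the green mat becomes long enough for the green shoe brush and the one with the red mat is still roomy enough for the red polish tin, then lay the brush (bristles down) flat in the green-mat compartment and the tin (lid up) flat on the red mat in the other. Stand the blue glue bottle in the middle of the round blue-and-white pad and lay the sharpening stone, pale side up, inside the outline on the black pad along its length, never tipping the bottle over.

Things in the scene. Friction and masses are not known exactly. Their poses are not given: they have to be found in the camera images.
- brush: Shoe brush: black bristle block (40 x 150, from the bottom up to 26) under a green back (46 x 160, from 24 to 50 above the bottom). 160 mm long along its y, 46 mm wide along its x, 50 mm high, z up; the two ends are alike. Origin: centre of the underside. Starts bristles down on the table, loose, about 0.13 to 0.25 kg.
- tin: Round polish tin, steel with a red lid: 62 mm diameter, 34 mm high (the red lid is the top 13 mm; the steel below is 60 mm). Origin: centre of the underside, z up. Starts lid up on the table, loose, 0.14 kg.
- glue: Blue glue bottle, round: body 50 mm diameter up to 88 mm, a cone above it to 109 mm and a white 18 mm wide cap to 126 mm. Origin: centre of the underside, z up. Starts standing on the table, loose, about 0.14 to 0.28 kg.
- stone: Sharpening stone, a block with a grey lower and a near-white upper half: 110 mm long along its y, 45 mm wide along its x, 28 mm high, z up; the two ends are alike. Origin: centre of the underside. Starts flat on the table, loose, about 0.24 to 0.39 kg.
- glue_pad: Pad for the glue bottle, fixed: blue disc of 104 mm diameter, 6 mm thick, with a white ring and a blue 54 mm centre spot on its flat top. Origin: centre of the underside, on the table.
- stone_pad: Pad for the stone, fixed: black rubber plate 78 mm along its x, 134 mm along its y, 6 mm thick, flat on top with a thin white rectangular outline (outer 55 x 120, inner 47 x 112) centred on it, long side along y. Origin: centre of the underside, on the table.
- tote: Grey open tote, fixed on the table, long along its y: outside 142 (x) x 312 (y), inside 130 x 300, walls 6 mm thick with rims 20 mm above the table, inner floor 6 mm above the table. Origin: centre of the underside, z up. The divider splits its length into two compartments; at the start neither takes the brush.
- divider: Yellow divider across the tote: 8 mm thick (y), 128 long (x), top 21 mm above the table, with an upright tab in its middle to pinch, 26 (x) x 8 (y), rising to 65 mm above the table. Slides only along the tote's y, 70 mm either way from the tote's centre, stays where left (friction 1.5 N). Origin: its centre, 7 mm above the table; axes as the tote's. Starts near the tote's centre.
- green_mat: Paper-thin green mat (124 along x, 80 along y) fixed on the tote's inner floor at one end, its centre 105 mm along the tote's y axis from the tote's centre, towards +y or -y. It marks the brush's compartment; the brush, being long, reaches beyond the mat. Origin: mat centre, on the inner floor, 6 mm above the table.
- red_mat: Paper-thin red mat, like the green one (124 x 80, 105 mm from the tote's centre along its y) at the other end of the tote. It marks the tin's compartment. Origin: mat centre, on the inner floor, 6 mm above the table.
Not all that is in view belongs to the job. Of the things like the stone, leave any that is brown or orange; of the rest the larger one is meant.

How it is judged:
At the end, for the whole second after the job is handed in: Flat on the tote floor: brush bristles down, along it (0.35 rad), within 95 mm of the green mat centre; tin lid up within 50 mm of the red mat centre. Bottle upright within 15 mm of its pad centre; stone flat, pale side up, within 13 mm and 0.2 rad of its pad. All at rest, released (horizontal distance between brush and green_mat below 0.095 m and z of brush in the frame of tote between 0.002 and 0.011 m and angle between each of brush, tin, glue, stone's own z axis and vertical below 0.1 rad and linear speed of each of brush, tin, glue, stone below 0.02 m/s and horizontal distance between tin and red_mat below 0.05 m and z of tin in the frame of tote between 0.002 and 0.011 m and horizontal distance between glue and glue_pad below 0.015 m and z of glue in the frame of glue_pad between 0.002 and 0.011 m and horizontal distance between stone and stone_pad below 0.013 m and z of stone in the frame of stone_pad between 0.002 and 0.011 m and x of brush in the frame of tote between -0.05 and 0.05 m and x of tin in the frame of tote between -0.05 and 0.05 m and angle between the y axis of brush and the y axis of tote, either way round below 0.35 rad and angle between the y axis of stone and the y axis of stone_pad, either way round below 0.2 rad); the robot touches nothing.
It fails at once if the glue bottle is tipped over (angle between glue's own z axis and vertical above 0.7 rad).
It also fails if it takes over 109 s, if anything falls off the work surface, if the arm or the gripper's body presses on something with over 40 N, if the wrist force passes 120 N, or if a joint passes its speed limit or range.

## Working session

There is one attempt and no reset: what is moved stays moved. The work goes in short steps, Python scripts to look and compute and a tool call to move; the robot and the scene stay as the last step left them, time stands still between calls to the robot, and variables do not carry over. Pictures are saved under pics/ and viewed, at most 19 in all, crops included, and the job is handed in when it is done.

Besides the shell and the picture viewer there is one more tool, called after "Request:" by a JSON object that holds its "fn" and its "kwargs", one argument or row to a line. carry_out: Moves the arm, as the interface text tells. Its arguments: {"type":"object","properties":{"series":{"type":"array","items":{"type":"object","properties":{"delta_rot":{"type":"array","items":{"type":"number"}},"travel":{"type":"array","items":{"type":"number"}},"fingers":{"type":"number"}}}},"squeeze":{"type":"number"}},"required":["series"]}

```bash
mkdir -p pics
cat > h.py <<'E'
import numpy as np, cv2
from workcell import env
def grab(name, fn=None):
    c=env.read_camera(name)
    if fn: cv2.imwrite('pics/'+fn, c['color'][:,:,::-1])
    return c
E
python3 - <<'E'
from h import *
s=env.get_state(); print({k:np.round(v,3) for k,v in s.items()})
for n in('scene','top'):
    c=grab(n,n+'0.png'); print(n,[c[k] for k in('fx','fy','cx','cy')],c.keys()); print(np.round(c['world_from_camera'],4))
c=grab('wrist','w0.png');print(c.keys(),c['fx'],c['cx'],np.round(c['hand_eye'],4))
E
```

```text
{'clock': np.float64(0.0), 'joint_pos': array([ 1.003,  0.314,  0.045,  1.304, -0.   ,  1.431]), 'qvel': array([-0.001, -0.002, -0.001, -0.001, -0.002, -0.   ]), 'tau': array([-0.0000e+00, -4.8063e+01,  2.9853e+01,  2.0000e-02, -0.0000e+00,
        0.0000e+00]), 'tcp_pos': array([0.238, 0.523, 0.193]), 'orientation': array([-0.   ,  0.212,  0.977, -0.001]), 'wrist_force': array([ 0.02 ,  0.655, -0.373]), 'ft_torque': array([ 0.015, -0.   ,  0.034]), 'grip_force': np.float64(0.0), 'finger_gap': np.float64(0.085)}
scene [574.3239878782782, 574.3239878782782, 321.62617144419244, 243.2653194987948] dict_keys(['color', 'fx', 'fy', 'cx', 'cy', 'world_from_camera'])
[[ 0.7511 -0.5374  0.3835  0.9748]
 [ 0.6602  0.618  -0.4269 -0.5822]
 [-0.0076  0.5739  0.8189  1.1146]
 [ 0.      0.      0.      1.    ]]
top [495.38156277402265, 495.38156277402265, 316.8550057554187, 249.38168987380604] dict_keys(['color', 'fx', 'fy', 'cx', 'cy', 'world_from_camera'])
[[-0.0192  0.9911 -0.1317  0.3459]
 [-0.9998 -0.018   0.0107 -0.0032]
 [ 0.0082  0.1319  0.9912  1.0733]
 [ 0.      0.      0.      1.    ]]
dict_keys(['color', 'fx', 'fy', 'cx', 'cy', 'hand_eye']) 418.4480370746847 326.2002189179794 [[-7.000e-04  9.509e-01  3.095e-01  7.990e-02]
 [ 1.000e+00  7.000e-04 -1.000e-04  9.000e-04]
 [-3.000e-04  3.095e-01 -9.509e-01 -1.806e-01]
 [ 0.000e+00  0.000e+00  0.000e+00  1.000e+00]]
```

View pics/top0.png

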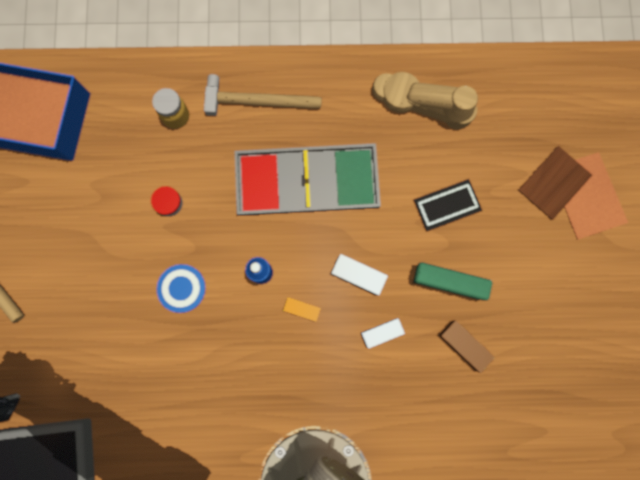

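View pics/scene0.png

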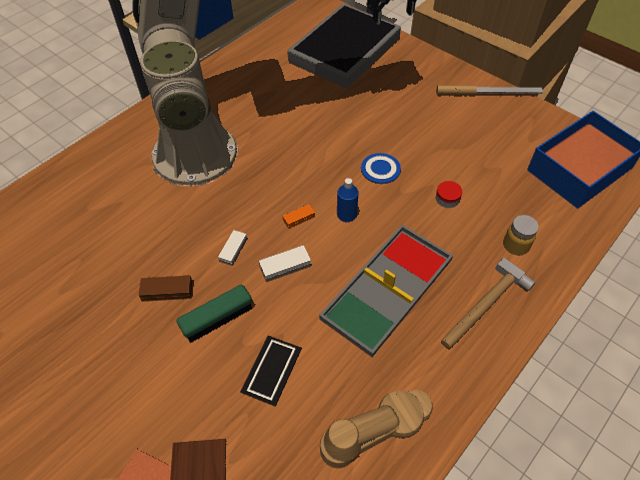

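Top picture: large white stone at (360,274), with a smaller white one at (383,333), orange at (302,309) and brown at (466,346) as lookalikes. Brush (453,281), tin (166,201), bottle (258,270), pad (181,288), stone pad (447,205), tote (308,180) with the tab at (306,181). The scene picture shows the same stones: large white (285,263), small white (232,247), orange (298,216), brown (166,288). I choose the large white one.

```bash
cat >> h.py <<'E'
def ray(c,uv,T=None):
    T=c['world_from_camera'] if T is None else T
    uv=np.atleast_2d(np.asarray(uv,float))
    d=np.stack([(uv[:,0]-c['cx'])/c['fx'],-(uv[:,1]-c['cy'])/c['fy'],-np.ones(len(uv))],1)@T[:3,:3].T
    return T[:3,3],d
def onz(c,uv,z,T=None):
    o,d=ray(c,uv,T); return o+d*((z-o[2])/d[:,2])[:,None]
def tri(c1,u1,c2,u2,T1=None,T2=None):
    o1,d1=ray(c1,u1,T1);o2,d2=ray(c2,u2,T2)
    A=np.stack([d1[0],-d2[0]],1); t=np.linalg.lstsq(A,o2-o1,rcond=None)[0]
    p,q=o1+t[0]*d1[0],o2+t[1]*d2[0]; return (p+q)/2,np.linalg.norm(p-q)
R={'red':((0,170,110),(6,255,255)),'green':((65,80,30),(95,255,255)),'blue':((100,120,40),(125,255,255)),
 'white':((0,0,185),(179,50,255)),'yellow':((22,170,120),(33,255,255)),'grey':((0,0,60),(179,40,150)),'black':((0,0,0),(179,120,45))}
def blob(c,col,seed,rad=60):
    h=cv2.cvtColor(c['color'],cv2.COLOR_RGB2HSV); m=cv2.inRange(h,*map(np.array,R[col]))
    n,l,st,ce=cv2.connectedComponentsWithStats(m)
    best=None
    for i in range(1,n):
        if st[i,4]<12: continue
        ys,xs=np.where(l==i); d=np.hypot(xs-seed[0],ys-seed[1]).min()
        if best is None or d<best[0]: best=(d,i)
    i=best[1]; mm=(l==i).astype(np.uint8)
    k=max(cv2.findContours(mm,cv2.RETR_EXTERNAL,cv2.CHAIN_APPROX_NONE)[0],key=len)
    return ce[i],st[i,4],k[:,0,:].astype(float)
def rect(P):
    r=cv2.minAreaRect(P[:,:2].astype(np.float32)); b=cv2.boxPoints(r); e=[b[1]-b[0],b[2]-b[1]]
    e=max(e,key=np.linalg.norm); a=np.arctan2(e[1],e[0]); return np.array(r[0]),sorted(r[1]),a
E
python3 - <<'E'
from h import *
t,s=grab('top'),grab('scene')
Q={'stone':('white',(360,272),(285,258),.028),'brush':('green',(453,278),(215,310),.05),'tin':('red',(166,200),(449,189),.034),
'cap':('white',(256,267),(348,182),.126),'gpad':('blue',(162,288),(365,170),.006),'redmat':('red',(260,182),(417,257),.006),'greenmat':('green',(354,178),(360,320),.006),
'tote':('grey',(290,180),(385,270),.02),'div':('yellow',(307,190),(388,280),.021),'outline':('white',(419,210),(250,390),.006)}
for k,(col,a,b,z) in Q.items():
    ca,na,ka=blob(t,col,a); cb,nb,kb=blob(s,col,b)
    p,e=tri(t,ca,s,cb); print(k,ca.round(),na,cb.round(),nb,'tri',p.round(3),'err',round(e,4))
    for n,c,kk in(('t',t,ka),('s',s,kb)):
        r=rect(onz(c,kk,z)); print('   ',n,r[0].round(3),np.round(r[1],3),'ang',round(r[2],3))
E
```

```text
stone [360. 274.] 1135 [284. 260.] 765 tri [ 0.431 -0.105  0.023] err 0.0008
    t [ 0.431 -0.104] [0.046 0.111] ang 1.116
    s [ 0.433 -0.106] [0.043 0.108] ang 1.117
brush [452. 281.] 1485 [214. 311.] 1613 tri [ 0.411 -0.299  0.032] err 0.0019
    t [ 0.41  -0.294] [0.042 0.155] ang 1.299
    s [ 0.42  -0.302] [0.052 0.156] ang 1.298
tin [165. 200.] 628 [449. 190.] 379 tri [0.597 0.31  0.029] err 0.0012
    t [0.596 0.308] [0.057 0.061] ang 0.777
    s [0.599 0.306] [0.058 0.06 ] ang 0.714
cap [255. 267.] 68 [348. 181.] 27 tri [0.44  0.106 0.122] err 0.0005
    t [0.44  0.106] [0.015 0.015] ang -0.004
    s [0.443 0.102] [0.012 0.014] ang 0.714
gpad [181. 289.] 436 [380. 169.] 336 tri [ 0.409  0.282 -0.009] err 0.0005
    t [0.41 0.28] [0.096 0.099] ang 0.011
    s [0.412 0.277] [0.101 0.101] ang -0.856
redmat [259. 182.] 1796 [414. 257.] 1518 tri [0.641 0.11  0.002] err 0.0001
    t [0.641 0.11 ] [0.075 0.121] ang 0.043
    s [0.641 0.108] [0.079 0.124] ang 0.039
greenmat [354. 177.] 1748 [360. 320.] 1841 tri [ 0.649 -0.1    0.002] err 0.0008
    t [ 0.649 -0.1  ] [0.076 0.12 ] ang 0.02
    s [ 0.649 -0.101] [0.078 0.123] ang 0.04
tote [302. 180.] 27 [386. 289.] 3311 tri [ 0.644  0.011 -0.012] err 0.0133
    t [0.64  0.016] [0.004 0.029] ang 0.059
    s [0.646 0.002] [0.141 0.311] ang -1.532
div [307. 195.] 37 [376. 276.] 82 tri [0.609 0.005 0.013] err 0.0013
    t [0.609 0.004] [0.003 0.051] ang 0.032
    s [0.618 0.001] [0.008 0.071] ang 0.033
outline [447. 205.] 256 [271. 370.] 234 tri [ 0.583 -0.308 -0.004] err 0.002
    t [ 0.583 -0.305] [0.055 0.119] ang -1.229
    s [ 0.584 -0.307] [0.054 0.119] ang -1.229
```

Run:
```python
from h import *
t=cv2.imread('pics/top0.png')[230:370,240:510]
cv2.imwrite('pics/crop1.png',cv2.resize(t,None,fx=2.8,fy=2.8,interpolation=cv2.INTER_CUBIC))
```

```text
(no output)
```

View pics/crop1.png

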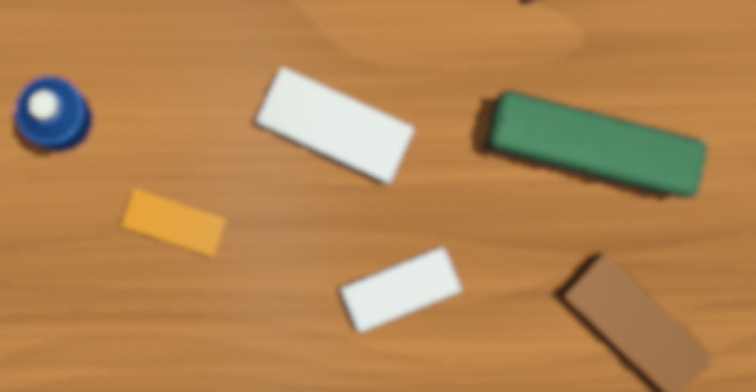

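Request:
{"fn": "carry_out", "kwargs": {
  "series": [
    {"delta_rot":[0,0,0.23],"travel":[0.78,-1,0],"fingers":-1},
    {"delta_rot":[0,0,0.23],"travel":[0.78,-1,0],"fingers":-1},
    {"delta_rot":[0,0,0.23],"travel":[0.78,-1,0],"fingers":-1},
    {"delta_rot":[0,0,0.23],"travel":[0.78,-1,0],"fingers":-1},
    {"delta_rot":[0,0,0.23],"travel":[0.78,-1,0],"fingers":-1}
  ],
  "squeeze": 40
}}

```text
clock: 0.88
tcp_pos: [0.3366, 0.3973, 0.1935]
orientation: [0.0, 0.155, 0.988, 0.0]
wrist_force: [0.4, 0.5, -0.2]
finger_gap: 0.0854
grip_force: 0.0
```

Request:
{"fn": "carry_out", "kwargs": {
  "series": [
    {"delta_rot":[0,0,0.23],"travel":[0.78,-1,0],"fingers":-1},
    {"delta_rot":[0,0,0.23],"travel":[0.78,-1,0],"fingers":-1},
    {"delta_rot":[0,0,0.23],"travel":[0.78,-1,0],"fingers":-1},
    {"delta_rot":[0,0,0.23],"travel":[0.78,-1,0],"fingers":-1},
    {"delta_rot":[0,0,0.23],"travel":[0.78,-1,0],"fingers":-1}
  ]
}}

```text
clock: 1.5
tcp_pos: [0.4341, 0.2723, 0.1935]
orientation: [0.0, 0.098, 0.995, 0.0]
wrist_force: [0.8, -0.5, 0.1]
finger_gap: 0.0851
grip_force: 0.0
```

Request:
{"fn": "carry_out", "kwargs": {
  "series": [
    {"delta_rot":[0,0,0.23],"travel":[0.78,-1,0],"fingers":-1},
    {"delta_rot":[0,0,0.23],"travel":[0.78,-1,0],"fingers":-1},
    {"delta_rot":[0,0,0.23],"travel":[0.78,-1,0],"fingers":-1},
    {"delta_rot":[0,0,0.23],"travel":[0.78,-1,0],"fingers":-1},
    {"delta_rot":[0,0,0.23],"travel":[0.78,-1,0],"fingers":-1}
  ]
}}

```text
clock: 2.12
tcp_pos: [0.5316, 0.1473, 0.1934]
orientation: [-0.0, 0.041, 0.999, 0.0]
wrist_force: [0.3, 0.0, 0.8]
finger_gap: 0.0857
grip_force: 0.0
```

Request:
{"fn": "carry_out", "kwargs": {
  "series": [
    {"delta_rot":[0,0,0.23],"travel":[0.78,-1,0],"fingers":-1},
    {"delta_rot":[0,0,0.23],"travel":[0.78,-1,0],"fingers":-1},
    {"delta_rot":[0,0,0.23],"travel":[0.78,-1,0],"fingers":-1},
    {"delta_rot":[0,0,0.23],"travel":[0.78,-1,0],"fingers":-1},
    {"delta_rot":[0,0,0.23],"travel":[0.7,-0.8,0],"fingers":-1}
  ]
}}

```text
clock: 2.75
tcp_pos: [0.6271, 0.0271, 0.1932]
orientation: [-0.0, -0.016, 1.0, 0.0]
wrist_force: [0.3, 0.9, 0.2]
finger_gap: 0.0852
grip_force: 0.0
```

The crop shows the large white block at crop (335,125), clearly bigger than the small white one at (400,290); the orange and brown ones are distinct. Choice confirmed. Next, a close look at the tab.

```bash
cat >> h.py <<'E'
from scipy.spatial.transform import Rotation as Ro
def wrist(fn=None):
    s=env.get_state(); c=grab('wrist',fn); q=s['orientation']; T=np.eye(4)
    T[:3,:3]=Ro.from_quat([q[1],q[2],q[3],q[0]]).as_matrix(); T[:3,3]=s['tcp_pos']
    c['world_from_camera']=T@c['hand_eye']; return c
E
python3 - <<'E'
from h import *
w=wrist('w1.png'); h=cv2.cvtColor(w['color'],cv2.COLOR_RGB2HSV); m=cv2.inRange(h,(20,120,80),(35,255,255))
ys,xs=np.where(m); print(len(xs),xs.min(),xs.max(),ys.min(),ys.max())
E
```

```text
2135 293 639 147 411
```

View pics/w1.png

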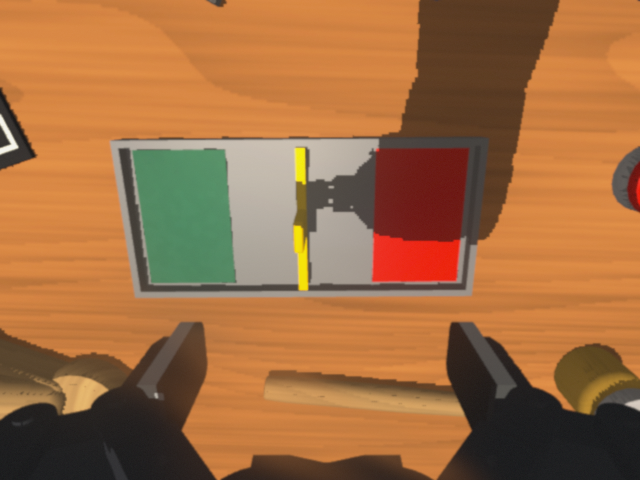

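The wrist view shows the divider at column 302, its tab top near (299,238), with green left and red right.

Run:
```python
from h import *
w=wrist()
print('tabtop',onz(w,[[299,238],[299,224],[299,250]],.065).round(4))
print('div ends z.021',onz(w,[[300.5,148],[304,290]],.021).round(4))
print('tote corners z.02',onz(w,[[112,142],[487,139],[470,294],[137,296]],.02).round(4))
t=grab('top'); s=grab('scene')
print(tri(w,(299,238),s,(390,272)), onz(s,(390,272),.065))
```

```text
tabtop [[0.6463 0.005  0.065 ]
 [0.6351 0.0048 0.065 ]
 [0.6561 0.0051 0.065 ]]
div ends z.021 [[0.5824 0.0028 0.021 ]
 [0.7101 0.0074 0.021 ]]
tote corners z.02 [[ 0.5824 -0.1525  0.02  ]
 [ 0.5706  0.1556  0.02  ]
 [ 0.7098  0.1608  0.02  ]
 [ 0.7213 -0.1472  0.02  ]]
(array([0.64521747, 0.00452463, 0.06671519]), np.float64(0.001538977748728887)) [[0.64418814 0.00486884 0.065     ]]
```

Request:
{"fn": "carry_out", "kwargs": {
  "series": [
    {"delta_rot":[0,0,0.05],"travel":[0.38,-0.44,-0.5],"fingers":-1},
    {"delta_rot":[0,0,0],"travel":[0.38,-0.44,-1],"fingers":-1},
    {"delta_rot":[0,0,0],"travel":[0,0,-1],"fingers":-1},
    {"delta_rot":[0,0,0],"travel":[0,0,-1],"fingers":-1},
    {"delta_rot":[0,0,0],"travel":[0,0,-1],"fingers":0}
  ]
}}

```text
clock: 3.58
tcp_pos: [0.6452, 0.0065, 0.0794]
orientation: [-0.0, -0.019, 1.0, 0.0]
wrist_force: [-0.4, -0.6, 1.0]
finger_gap: 0.0699
grip_force: 0.0
```

Request:
{"fn": "carry_out", "kwargs": {
  "series": [
    {"delta_rot":[0,0,0],"travel":[0,0,-1],"fingers":0},
    {"delta_rot":[0,0,0],"travel":[0,0,-0.6],"fingers":1},
    {"delta_rot":[0,0,0],"travel":[0,0,0],"fingers":1},
    {"delta_rot":[0,0,0],"travel":[0,0,0],"fingers":1},
    {"delta_rot":[0,0,0],"travel":[0,0,0],"fingers":1}
  ]
}}

```text
clock: 4.2
tcp_pos: [0.6466, 0.0061, 0.0423]
orientation: [0.001, -0.019, 1.0, -0.0]
wrist_force: [0.3, 0.4, 0.4]
finger_gap: 0.0001
grip_force: 0.0
```

Request:
{"fn": "carry_out", "kwargs": {
  "series": [
    {"delta_rot":[0,0,0],"travel":[0,0,0],"fingers":1},
    {"delta_rot":[0,0,0],"travel":[0,0,0],"fingers":1}
  ]
}}

```text
clock: 4.45
tcp_pos: [0.6458, 0.0062, 0.0415]
orientation: [0.0, -0.019, 1.0, -0.0]
wrist_force: [-0.3, 0.1, 0.4]
finger_gap: -0.0001
grip_force: 0.0
```

Run:
```python
from h import *
w=wrist(); s=grab('scene')
a=w['color'][100:480]; b=cv2.resize(s['color'][170:370,280:480],None,fx=1.9,fy=1.9,interpolation=cv2.INTER_CUBIC)
cv2.imwrite('pics/w2.png',cv2.resize(np.hstack([a,b]),None,fx=.78,fy=.78)[:,:,::-1])
```

```text
(no output)
```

View pics/w2.png

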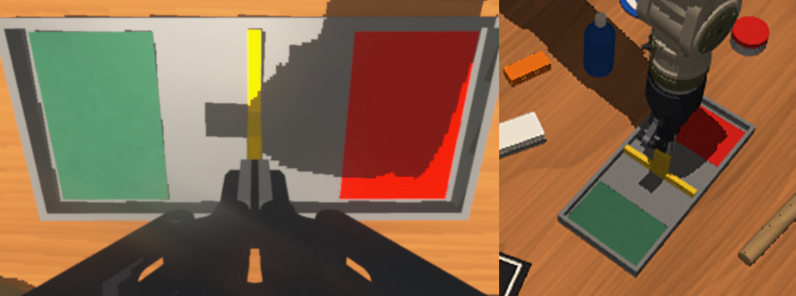

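The wrist view shows shut fingers at crop (257,165) above the divider line; the scene crop shows the tab beside them at (663,162). I need a closer look.

Run:
```python
from h import *
s=grab('scene'); t=grab('top')
b=cv2.resize(s['color'][220:320,340:440],None,fx=5,fy=5,interpolation=cv2.INTER_CUBIC)
w=wrist()
T=w['world_from_camera']
def proj(c,p):
    T=c['world_from_camera'];q=T[:3,:3].T@(np.array(p)-T[:3,3]); return (c['cx']+c['fx']*q[0]/-q[2], c['cy']-c['fy']*q[1]/-q[2])
p=env.get_state()['tcp_pos']; print(p,proj(w,p),proj(s,p),proj(s,[.646,.005,.065]),proj(w,[.646,.005,.065]))
m=w['color'][200:360,200:460]; m=cv2.resize(m,(500,308),interpolation=cv2.INTER_CUBIC)
m=np.vstack([m,np.zeros((192,500,3),np.uint8)])
cv2.imwrite('pics/w3.png',cv2.resize(np.hstack([b,m]),None,fx=.8,fy=.8)[:,:,::-1])
```

```text
[0.64556995 0.00622763 0.04103795] (np.float64(324.0439644185606), np.float64(285.536727010317)) (np.float64(389.89712486107663), np.float64(277.79044150648537)) (np.float64(390.7077378911259), np.float64(272.42948626584814)) (np.float64(320.79321904571185), np.float64(309.7642558238757))
```

View pics/w3.png

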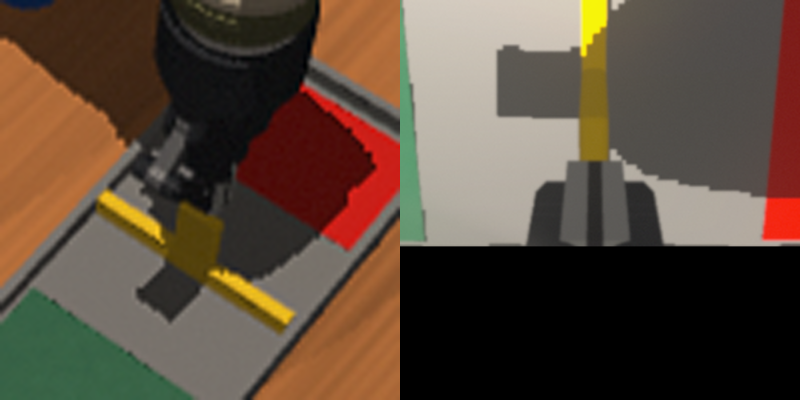

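The wrist views give a physical fingertip about 40 mm behind the reported TCP (open tips 245 px apart means 0.145 m deep, against 0.184 m expected), and the scene view shows the fingers shut above the tab. So the real tips stand about 40 mm higher than the reported TCP. I'll lower gently and check.

Request:
{"fn": "carry_out", "kwargs": {
  "series": [
    {"delta_rot":[0,0,0],"travel":[0,0,0],"fingers":-0.4},
    {"delta_rot":[0,0,0],"travel":[0,0,0],"fingers":-0.4},
    {"delta_rot":[0,0,0],"travel":[0,0,-0.6],"fingers":-0.4},
    {"delta_rot":[0,0,0],"travel":[0,0,-0.5],"fingers":-0.4},
    {"delta_rot":[0,0,0],"travel":[0,0,-0.5],"fingers":-0.4}
  ]
}}

```text
clock: 5.32
tcp_pos: [0.6449, 0.0063, -0.0006]
orientation: [-0.001, -0.019, 1.0, 0.0]
wrist_force: [-0.0, -0.7, 0.0]
finger_gap: 0.0597
grip_force: 0.0
```

Request:
{"fn": "carry_out", "kwargs": {
  "series": [
    {"delta_rot":[0,0,0],"travel":[0,0,0],"fingers":1},
    {"delta_rot":[0,0,0],"travel":[0,0,0],"fingers":1},
    {"delta_rot":[0,0,0],"travel":[0,0,0],"fingers":1},
    {"delta_rot":[0,0,0],"travel":[0,0,0],"fingers":1}
  ]
}}

```text
clock: 5.82
tcp_pos: [0.6461, 0.0062, 0.0017]
orientation: [0.001, -0.019, 1.0, -0.0]
wrist_force: [-0.6, -0.1, 2.3]
finger_gap: 0.0074
grip_force: 42.4
```

Gripped. Slide the divider 40 mm towards red, then release and lift.

Request:
{"fn": "carry_out", "kwargs": {
  "series": [
    {"delta_rot":[0,0,0],"travel":[-0.02,0.4,0],"fingers":1},
    {"delta_rot":[0,0,0],"travel":[-0.02,0.6,0],"fingers":1},
    {"delta_rot":[0,0,0],"travel":[-0.02,0.6,0],"fingers":1},
    {"delta_rot":[0,0,0],"travel":[0,0,0],"fingers":1},
    {"delta_rot":[0,0,0],"travel":[0,0,0],"fingers":-1}
  ]
}}

```text
clock: 6.45
tcp_pos: [0.6435, 0.0471, 0.0006]
orientation: [-0.001, -0.019, 1.0, 0.0]
wrist_force: [-0.4, -0.4, 0.9]
finger_gap: 0.0244
grip_force: 0.0
```

Request:
{"fn": "carry_out", "kwargs": {
  "series": [
    {"delta_rot":[0,0,0],"travel":[0,0,0],"fingers":-1},
    {"delta_rot":[0,0,0],"travel":[0,0,1],"fingers":-1},
    {"delta_rot":[0,0,0],"travel":[0,0,1],"fingers":-1},
    {"delta_rot":[0,0,0],"travel":[0,0,1],"fingers":-1},
    {"delta_rot":[0,0,0],"travel":[0,0,1],"fingers":-1}
  ]
}}

```text
clock: 7.08
tcp_pos: [0.6436, 0.0459, 0.1012]
orientation: [-0.001, -0.018, 1.0, 0.0]
wrist_force: [-0.2, -0.3, -0.2]
finger_gap: 0.0855
grip_force: 0.0
```

Run:
```python
from h import *
w=wrist('w4.png'); c,n,k=blob(w,'yellow',(330,200)); P=onz(w,k,.021); print(c,n,rect(P), env.get_state()['joint_pos'].round(3))
```

```text
[330.83798883 173.63035382] 1074 (array([0.60411984, 0.04812533]), [0.008265256881713867, 0.05217476189136505], np.float32(0.04382739)) [-0.053  0.485  0.084  1.166  0.    -0.09 ]
```

View pics/w4.png

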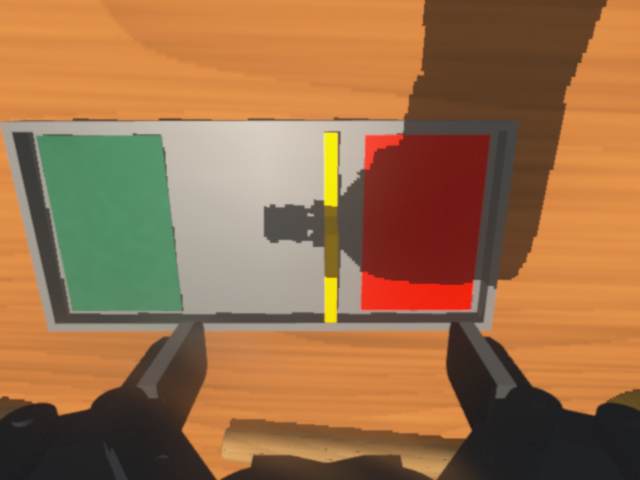

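Divider now ~43 mm towards red (yellow at column 331). The green side is ~188 mm long, red ~103 mm. On to the brush.

Request:
{"fn": "carry_out", "kwargs": {
  "series": [
    {"delta_rot":[0,0,0.9],"travel":[-0.66,-0.98,0.4],"fingers":-1},
    {"delta_rot":[0,0,0.9],"travel":[-0.66,-0.98,0.4],"fingers":-1},
    {"delta_rot":[0,0,0.9],"travel":[-0.66,-0.98,0.4],"fingers":-1},
    {"delta_rot":[0,0,0.9],"travel":[-0.66,-0.98,0.4],"fingers":-1},
    {"delta_rot":[0,0,0.9],"travel":[-0.66,-0.98,0.4],"fingers":-1}
  ]
}}

```text
clock: 7.75
tcp_pos: [0.5606, -0.0772, 0.1506]
orientation: [-0.0, -0.242, 0.97, 0.0]
wrist_force: [-0.1, -0.5, 0.6]
finger_gap: 0.0856
grip_force: 0.0
```

Request:
{"fn": "carry_out", "kwargs": {
  "series": [
    {"delta_rot":[0,0,0.9],"travel":[-0.66,-0.98,0],"fingers":-1},
    {"delta_rot":[0,0,0.9],"travel":[-0.66,-0.98,0],"fingers":-1},
    {"delta_rot":[0,0,0.9],"travel":[-0.66,-0.98,0],"fingers":-1},
    {"delta_rot":[0,0,0.9],"travel":[-0.66,-0.98,0],"fingers":-1},
    {"delta_rot":[0,0,0.9],"travel":[-0.66,-0.98,0],"fingers":-1}
  ]
}}

```text
clock: 8.38
tcp_pos: [0.478, -0.1996, 0.1503]
orientation: [-0.0, -0.453, 0.892, 0.0]
wrist_force: [0.4, -0.7, 0.4]
finger_gap: 0.0854
grip_force: 0.0
```

Request:
{"fn": "carry_out", "kwargs": {
  "series": [
    {"delta_rot":[0,0,0.9],"travel":[-0.66,-0.98,0],"fingers":-1},
    {"delta_rot":[0,0,0.9],"travel":[-0.66,-0.98,0],"fingers":-1},
    {"delta_rot":[0,0,0.9],"travel":[-0.66,-0.98,0],"fingers":-1},
    {"delta_rot":[0,0,0.9],"travel":[-0.6,-0.9,0],"fingers":-1},
    {"delta_rot":[0,0,0],"travel":[0,0,0],"fingers":-1}
  ]
}}

```text
clock: 9.0
tcp_pos: [0.4134, -0.2959, 0.1504]
orientation: [-0.0, -0.603, 0.798, 0.001]
wrist_force: [0.5, -0.1, 0.4]
finger_gap: 0.0849
grip_force: 0.0
```

Run:
```python
from h import *
w=wrist('w5.png'); c,n,k=blob(w,'green',(325,285)); r=rect(onz(w,k,.05)); print(c,n,r,cv2.boundingRect(k.astype(np.float32)))
p=env.get_state(); q=p['orientation']; print(p['tcp_pos'],'phi',np.arctan2(q[2]**2-q[1]**2,2*q[1]*q[2]))
```

```text
[327.45157686 172.66401788] 8054 (array([ 0.40321955, -0.32531583]), [0.04149869829416275, 0.09629473090171814], np.float32(1.2976756)) (296, 106, 64, 144)
[ 0.41393337 -0.29510758  0.15044702] phi 2.8647415331374613
```

View pics/w5.png

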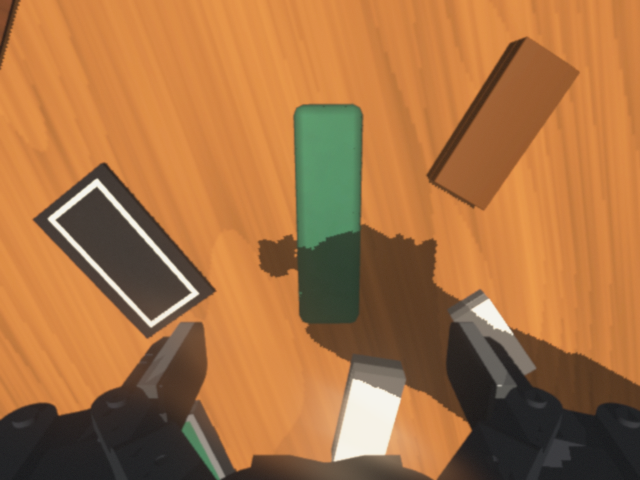

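Wrist view: brush spans rows 104–323, columns 295–362. The stone pad outline is at (127,250), with the white stone below.

Run:
```python
from h import *
w=wrist(); s=grab('scene'); t=grab('top')
P=onz(w,[[295,108],[362,108],[359,320],[300,320]],.05); print(P.round(4),P.mean(0).round(4),np.linalg.norm(P[1]-P[0]),np.linalg.norm(P[2]-P[1]))
print('ends',onz(w,[[328,104],[329,323]],.05).round(4))
print('height',tri(w,(328,104),t,(491,284)))
c,n,k=blob(w,'white',(60,215)); r=rect(onz(w,k,.006)); print('outline',c,r)
```

```text
[[ 0.4113 -0.3754  0.05  ]
 [ 0.3702 -0.3637  0.05  ]
 [ 0.41   -0.2175  0.05  ]
 [ 0.4526 -0.2296  0.05  ]] [ 0.411  -0.2965  0.05  ] 0.04279024646893547 0.15150157230512185
ends [[ 0.3904 -0.3719  0.05  ]
 [ 0.4324 -0.2212  0.05  ]]
height (array([ 0.39648243, -0.3708509 ,  0.06000729]), np.float64(0.012175172085491667))
outline [121.96614211 249.66046733] (array([ 0.58315045, -0.30390847]), [0.05567282438278198, 0.12073370069265366], np.float32(-1.22906))
```

Request:
{"fn": "carry_out", "kwargs": {
  "series": [
    {"delta_rot":[0,0,0],"travel":[-0.12,-0.06,-1],"fingers":-1},
    {"delta_rot":[0,0,0],"travel":[0,0,-1],"fingers":-1},
    {"delta_rot":[0,0,0],"travel":[0,0,-1],"fingers":-1},
    {"delta_rot":[0,0,0],"travel":[0,0,-1],"fingers":-1},
    {"delta_rot":[0,0,0],"travel":[0,0,-1],"fingers":-1}
  ]
}}

```text
clock: 9.82
tcp_pos: [0.4122, -0.2954, 0.0252]
orientation: [0.0, -0.605, 0.797, -0.0]
wrist_force: [0.1, -0.4, -0.4]
finger_gap: 0.0851
grip_force: 0.0
```

Request:
{"fn": "carry_out", "kwargs": {
  "series": [
    {"delta_rot":[0,0,0],"travel":[0,0,-1],"fingers":-1},
    {"delta_rot":[0,0,0],"travel":[0,0,-0.9],"fingers":-1},
    {"delta_rot":[0,0,0],"travel":[0,0,0],"fingers":1},
    {"delta_rot":[0,0,0],"travel":[0,0,0],"fingers":1},
    {"delta_rot":[0,0,0],"travel":[0,0,0],"fingers":1}
  ]
}}

```text
clock: 10.45
tcp_pos: [0.4124, -0.2967, -0.0204]
orientation: [0.0, -0.604, 0.797, -0.001]
wrist_force: [-0.1, -0.1, -2.4]
finger_gap: 0.0452
grip_force: 42.1
```

Request:
{"fn": "carry_out", "kwargs": {
  "series": [
    {"delta_rot":[0,0,0],"travel":[0,0,0],"fingers":1},
    {"delta_rot":[0,0,0],"travel":[0,0,0.4],"fingers":1},
    {"delta_rot":[0,0,0],"travel":[0,0,0.8],"fingers":1}
  ]
}}

```text
clock: 10.82
tcp_pos: [0.4107, -0.2956, 0.0085]
orientation: [-0.0, -0.604, 0.797, 0.001]
wrist_force: [-0.3, -0.5, -2.8]
finger_gap: 0.0453
grip_force: 42.1
```

Request:
{"fn": "carry_out", "kwargs": {
  "series": [
    {"delta_rot":[0,0,0.31],"travel":[0.5,0.5,1],"fingers":1},
    {"delta_rot":[0,0,0.31],"travel":[1,1,1],"fingers":1},
    {"delta_rot":[0,0,0.31],"travel":[1,1,0],"fingers":1},
    {"delta_rot":[0,0,0.31],"travel":[1,1,0],"fingers":1},
    {"delta_rot":[0,0,0.31],"travel":[1,1,0],"fingers":1}
  ]
}}

```text
clock: 11.45
tcp_pos: [0.5247, -0.183, 0.0592]
orientation: [-0.0, -0.664, 0.748, -0.0]
wrist_force: [0.3, -1.3, -3.0]
finger_gap: 0.0455
grip_force: 42.3
```

Request:
{"fn": "carry_out", "kwargs": {
  "series": [
    {"delta_rot":[0,0,0.31],"travel":[1,1,0],"fingers":1},
    {"delta_rot":[0,0,0.31],"travel":[1,1,0],"fingers":1},
    {"delta_rot":[0,0,0.31],"travel":[1,1,0],"fingers":1},
    {"delta_rot":[0,0,0.31],"travel":[1,1,0],"fingers":1},
    {"delta_rot":[0,0,0.31],"travel":[1,1,0],"fingers":1}
  ]
}}

```text
clock: 12.08
tcp_pos: [0.6495, -0.058, 0.0588]
orientation: [0.0, 0.72, -0.694, -0.0]
wrist_force: [-0.2, -0.3, -1.8]
finger_gap: 0.0457
grip_force: 42.3
```

Request:
{"fn": "carry_out", "kwargs": {
  "series": [
    {"delta_rot":[0,0,0],"travel":[0,0.3,0],"fingers":1},
    {"delta_rot":[0,0,0],"travel":[0,0,0],"fingers":1}
  ]
}}

```text
clock: 12.32
tcp_pos: [0.6482, -0.0509, 0.0584]
orientation: [0.001, 0.72, -0.694, -0.001]
wrist_force: [0.3, -1.1, -2.9]
finger_gap: 0.0459
grip_force: 42.3
```

Run:
```python
from h import *
w=wrist(); s=grab('scene'); print(env.get_state()['tcp_pos'])
a=cv2.resize(w['color'],(400,300)); b=cv2.resize(s['color'][180:380,260:500],(400,333))[:300]
cv2.imwrite('pics/w6.png',np.hstack([a,b])[:,:,::-1])
```

```text
[ 0.64814684 -0.05191945  0.05851938]
```

View pics/w6.png

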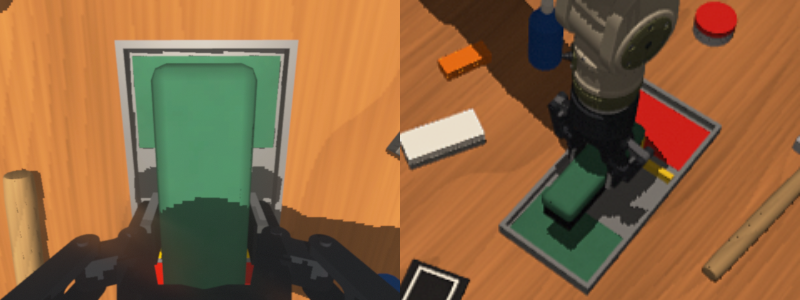

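The brush hangs aligned above the green compartment. Lower, release, lift.

Request:
{"fn": "carry_out", "kwargs": {
  "series": [
    {"delta_rot":[0,0,0],"travel":[0,0,-0.8],"fingers":1},
    {"delta_rot":[0,0,0],"travel":[0,0,-0.8],"fingers":1},
    {"delta_rot":[0,0,0],"travel":[0,0,-0.7],"fingers":1},
    {"delta_rot":[0,0,0],"travel":[0,0,-0.5],"fingers":1},
    {"delta_rot":[0,0,0],"travel":[0,0,0],"fingers":1}
  ]
}}

```text
clock: 13.05
tcp_pos: [0.6479, -0.0514, -0.0126]
orientation: [0.001, 0.72, -0.694, -0.001]
wrist_force: [-0.3, 0.3, -1.9]
finger_gap: 0.0451
grip_force: 42.3
```

Request:
{"fn": "carry_out", "kwargs": {
  "series": [
    {"delta_rot":[0,0,0],"travel":[0,0,0],"fingers":-0.4},
    {"delta_rot":[0,0,0],"travel":[0,0,0],"fingers":-0.4},
    {"delta_rot":[0,0,0],"travel":[0,0,0.6],"fingers":-0.4},
    {"delta_rot":[0,0,0],"travel":[0,0,1],"fingers":-0.4},
    {"delta_rot":[0,0,0],"travel":[0,0,1],"fingers":-1}
  ]
}}

```text
clock: 13.68
tcp_pos: [0.6496, -0.0513, 0.0558]
orientation: [-0.0, 0.72, -0.694, 0.001]
wrist_force: [0.5, -0.4, -0.5]
finger_gap: 0.0759
grip_force: 0.0
```

Request:
{"fn": "carry_out", "kwargs": {
  "series": [
    {"delta_rot":[0,0,0],"travel":[0,0,1],"fingers":-1},
    {"delta_rot":[0,0,0],"travel":[0,0,1],"fingers":-1}
  ]
}}

```text
clock: 13.92
tcp_pos: [0.6496, -0.0513, 0.1062]
orientation: [-0.001, 0.72, -0.694, 0.001]
wrist_force: [0.5, 0.1, 0.1]
finger_gap: 0.0854
grip_force: 0.0
```

Request:
{"fn": "carry_out", "kwargs": {
  "series": [
    {"delta_rot":[0,0,-0.55],"travel":[-0.97,-0.24,0.2],"fingers":-1},
    {"delta_rot":[0,0,-0.55],"travel":[-0.97,-0.24,0.2],"fingers":-1},
    {"delta_rot":[0,0,-0.55],"travel":[-0.97,-0.24,0.2],"fingers":-1},
    {"delta_rot":[0,0,-0.55],"travel":[-0.97,-0.24,0.2],"fingers":-1},
    {"delta_rot":[0,0,-0.55],"travel":[-0.97,-0.24,0.2],"fingers":-1}
  ]
}}

```text
clock: 14.55
tcp_pos: [0.5276, -0.0816, 0.1304]
orientation: [0.001, -0.617, 0.787, -0.001]
wrist_force: [0.0, -0.2, 1.0]
finger_gap: 0.0857
grip_force: 0.0
```

Request:
{"fn": "carry_out", "kwargs": {
  "series": [
    {"delta_rot":[0,0,-0.55],"travel":[-0.97,-0.24,0.2],"fingers":-1},
    {"delta_rot":[0,0,-0.55],"travel":[-0.97,-0.24,0.2],"fingers":-1},
    {"delta_rot":[0,0,-0.55],"travel":[-0.97,-0.24,0],"fingers":-1},
    {"delta_rot":[0,0,-0.5],"travel":[-0.97,-0.24,0],"fingers":-1},
    {"delta_rot":[0,0,0],"travel":[0,0,0],"fingers":-1}
  ]
}}

```text
clock: 15.18
tcp_pos: [0.4302, -0.1055, 0.14]
orientation: [0.001, -0.53, 0.848, -0.001]
wrist_force: [1.5, -0.5, -0.5]
finger_gap: 0.0854
grip_force: 0.0
```

Run:
```python
from h import *
w=wrist('w7.png'); c,n,k=blob(w,'white',(325,260)); r=rect(onz(w,k,.028)); print(c,n,r,cv2.boundingRect(k.astype(np.float32)))
t=grab('top'); b=blob(t,'green',(330,195)); print('brush',b[0],b[1],rect(onz(t,b[2],.056)))
p=env.get_state(); q=p['orientation']; print(p['tcp_pos'],'phi',np.arctan2(q[2]**2-q[1]**2,2*q[1]*q[2]))
```

```text
[326.29499906 191.83442592] 5339 (array([ 0.42130518, -0.12067816]), [0.044467199593782425, 0.06632894277572632], np.float32(1.1139239)) (296, 150, 64, 93)
brush [343.32070707 175.51978114] 2376 (array([ 0.63497138, -0.05622145]), [0.11319271475076675, 0.15778052806854248], np.float32(1.5565782))
[ 0.43192615 -0.10564821  0.13980246] phi 2.688324427557741
```

View pics/w7.png

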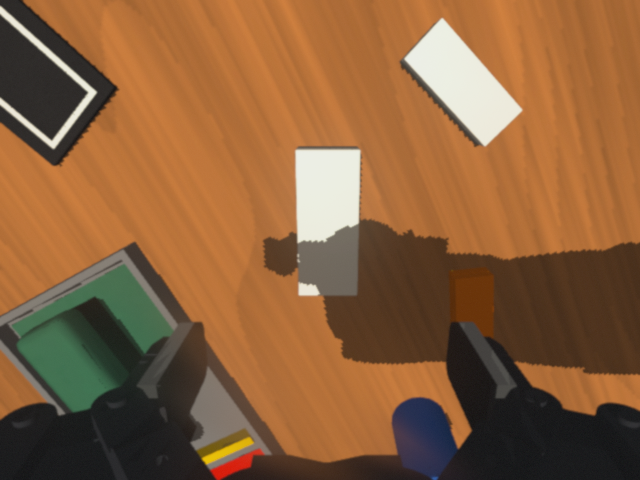

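Stone at rows 150–295, columns 297–359 (shadow over its lower half); the brush lies in the green compartment (lower left).

Run:
```python
from h import *
w=wrist(); P=onz(w,[[297,150],[360,150],[358,295],[298,295]],.028); print(P.round(4),P.mean(0).round(4),np.linalg.norm(P[1]-P[0]),np.linalg.norm(P[2]-P[1]))
s=grab('scene'); c=blob(s,'white',(285,258)); print(rect(onz(s,c[2],.028)))
```

```text
[[ 0.4275 -0.1599  0.028 ]
 [ 0.3887 -0.141   0.028 ]
 [ 0.4354 -0.0427  0.028 ]
 [ 0.4767 -0.0628  0.028 ]] [ 0.4321 -0.1016  0.028 ] 0.04314417706050463 0.10879303452756225
(array([ 0.42339304, -0.12560347]), [0.04318724945187569, 0.06519319862127304], np.float32(1.1182686))
```

Request:
{"fn": "carry_out", "kwargs": {
  "series": [
    {"delta_rot":[0,0,0],"travel":[0,0.14,-1],"fingers":-1},
    {"delta_rot":[0,0,0],"travel":[0,0,-1],"fingers":-1},
    {"delta_rot":[0,0,0],"travel":[0,0,-1],"fingers":-1},
    {"delta_rot":[0,0,0],"travel":[0,0,-1],"fingers":-1},
    {"delta_rot":[0,0,0],"travel":[0,0,-1],"fingers":-1}
  ]
}}

```text
clock: 16.0
tcp_pos: [0.4318, -0.1017, 0.0127]
orientation: [0.0, -0.53, 0.848, -0.0]
wrist_force: [-0.7, -0.9, -0.1]
finger_gap: 0.0856
grip_force: 0.0
```

Request:
{"fn": "carry_out", "kwargs": {
  "series": [
    {"delta_rot":[0,0,0],"travel":[0,0,-1],"fingers":-1},
    {"delta_rot":[0,0,0],"travel":[0,0,-1],"fingers":-1},
    {"delta_rot":[0,0,0],"travel":[0,0,0],"fingers":1},
    {"delta_rot":[0,0,0],"travel":[0,0,0],"fingers":1},
    {"delta_rot":[0,0,0],"travel":[0,0,0],"fingers":1}
  ]
}}

```text
clock: 16.62
tcp_pos: [0.432, -0.1021, -0.0354]
orientation: [0.001, -0.53, 0.848, -0.001]
wrist_force: [0.2, -0.3, -3.0]
finger_gap: 0.0446
grip_force: 42.1
```

Request:
{"fn": "carry_out", "kwargs": {
  "series": [
    {"delta_rot":[0,0,0],"travel":[0,0,0],"fingers":1},
    {"delta_rot":[0,0,0],"travel":[0,0,0],"fingers":1}
  ],
  "squeeze": 50
}}

```text
clock: 16.88
tcp_pos: [0.432, -0.1021, -0.0354]
orientation: [0.001, -0.53, 0.848, -0.001]
wrist_force: [0.6, 1.2, 7.5]
finger_gap: 0.0439
grip_force: 51.5
```

Request:
{"fn": "carry_out", "kwargs": {
  "series": [
    {"delta_rot":[0,0,0],"travel":[0,0,1],"fingers":1},
    {"delta_rot":[0,0,0.8],"travel":[0.6,-0.82,1],"fingers":1},
    {"delta_rot":[0,0,0.8],"travel":[0.6,-0.82,1],"fingers":1},
    {"delta_rot":[0,0,0.8],"travel":[0.6,-0.82,0],"fingers":1},
    {"delta_rot":[0,0,0.8],"travel":[0.6,-0.82,0],"fingers":1}
  ]
}}

```text
clock: 17.5
tcp_pos: [0.4911, -0.1844, 0.0387]
orientation: [-0.0, -0.659, 0.752, -0.0]
wrist_force: [-0.2, -0.0, -3.1]
finger_gap: 0.0441
grip_force: 52.8
```

Request:
{"fn": "carry_out", "kwargs": {
  "series": [
    {"delta_rot":[0,0,0.8],"travel":[0.6,-0.82,0],"fingers":1},
    {"delta_rot":[0,0,0.8],"travel":[0.6,-0.82,0],"fingers":1},
    {"delta_rot":[0,0,0.8],"travel":[0.6,-0.82,0],"fingers":1},
    {"delta_rot":[0,0,0.8],"travel":[0.6,-0.82,0],"fingers":1},
    {"delta_rot":[0,0,0.8],"travel":[0.6,-0.82,0],"fingers":1}
  ]
}}

```text
clock: 18.12
tcp_pos: [0.5656, -0.2866, 0.0378]
orientation: [0.0, 0.796, -0.606, -0.001]
wrist_force: [-0.2, 0.2, -3.3]
finger_gap: 0.0442
grip_force: 52.8
```

Request:
{"fn": "carry_out", "kwargs": {
  "series": [
    {"delta_rot":[0,0,0.75],"travel":[0.06,0.08,-0.6],"fingers":1},
    {"delta_rot":[0,0,0],"travel":[0,0,-0.6],"fingers":1},
    {"delta_rot":[0,0,0],"travel":[0,0,0],"fingers":1}
  ]
}}

```text
clock: 18.5
tcp_pos: [0.5652, -0.2828, 0.0062]
orientation: [0.0, 0.817, -0.577, -0.003]
wrist_force: [0.1, -0.8, -3.3]
finger_gap: 0.0441
grip_force: 52.7
```

Run:
```python
from h import *
w=wrist('w8.png')
p=env.get_state(); q=p['orientation']; print(p['tcp_pos'],'phi',np.arctan2(q[2]**2-q[1]**2,2*q[1]*q[2]))
```

```text
[ 0.56603533 -0.28334308  0.00733783] phi -2.800987277674163
```

View pics/w8.png

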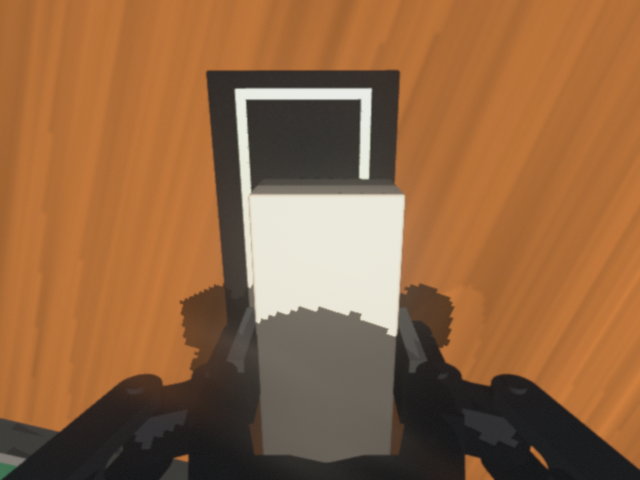

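Stone held square to the outline (outline far edge (235–372, 88), stone far top edge (252–404, 194)), but it still needs a shift.

Run:
```python
from h import *
w=wrist(); d=np.array([.335,-.942])
o=onz(w,[[235,88],[372,88]],.006)[:,:2]; s=onz(w,[[250,194],[404,194]],.071)[:,:2]
print('outl c',o.mean(0)-.06*d,np.linalg.norm(o[1]-o[0]),'stone c',s.mean(0)-.055*d,np.linalg.norm(s[1]-s[0]),'shift',(o.mean(0)-.06*d)-(s.mean(0)-.055*d), env.get_state()['tcp_pos'])
```

```text
outl c [ 0.58359531 -0.30458973] 0.05578862977704789 stone c [ 0.56625064 -0.28356335] 0.04351348098208589 shift [ 0.01734466 -0.02102638] [ 0.56678087 -0.28379373  0.00822167]
```

Request:
{"fn": "carry_out", "kwargs": {
  "series": [
    {"delta_rot":[0,0,0],"travel":[0.35,-0.43,0],"fingers":1},
    {"delta_rot":[0,0,0],"travel":[0.34,-0.43,0],"fingers":1},
    {"delta_rot":[0,0,0],"travel":[0,0,-0.6],"fingers":1},
    {"delta_rot":[0,0,0],"travel":[0,0,-0.5],"fingers":1},
    {"delta_rot":[0,0,0],"travel":[0,0,-0.3],"fingers":1}
  ]
}}

```text
clock: 19.23
tcp_pos: [0.5831, -0.3045, -0.0283]
orientation: [0.0, 0.817, -0.577, -0.002]
wrist_force: [-0.5, 0.3, -3.1]
finger_gap: 0.0439
grip_force: 52.8
```

Request:
{"fn": "carry_out", "kwargs": {
  "series": [
    {"delta_rot":[0,0,0],"travel":[0,0,0],"fingers":1},
    {"delta_rot":[0,0,0],"travel":[0,0,0],"fingers":-0.4},
    {"delta_rot":[0,0,0],"travel":[0,0,0],"fingers":-0.4},
    {"delta_rot":[0,0,0],"travel":[0,0,0.8],"fingers":-0.4},
    {"delta_rot":[0,0,0],"travel":[0,0,1],"fingers":-0.4}
  ]
}}

```text
clock: 19.85
tcp_pos: [0.5846, -0.3058, 0.0193]
orientation: [0.0, 0.817, -0.577, -0.0]
wrist_force: [1.1, 0.2, -0.7]
finger_gap: 0.0599
grip_force: 0.0
```

Request:
{"fn": "carry_out", "kwargs": {
  "series": [
    {"delta_rot":[0,0,0],"travel":[0,0,1],"fingers":-1},
    {"delta_rot":[0,0,0],"travel":[0,0,1],"fingers":-1},
    {"delta_rot":[0,0,0],"travel":[0,0,1],"fingers":-1},
    {"delta_rot":[0,0,0],"travel":[0,0,1],"fingers":-1}
  ]
}}

```text
clock: 20.35
tcp_pos: [0.585, -0.3061, 0.1205]
orientation: [0.0, 0.817, -0.577, 0.001]
wrist_force: [0.5, 0.9, -0.9]
finger_gap: 0.0852
grip_force: 0.0
```

Run:
```python
from h import *
w=wrist('w9.png')
p=env.get_state(); q=p['orientation']; print(p['tcp_pos'],'phi',np.arctan2(q[2]**2-q[1]**2,2*q[1]*q[2]),p['joint_pos'].round(2))
s=grab('scene')
for z,sd in((.034,(271,365)),):
  b=blob(s,'white',sd); print(b[0],b[1],rect(onz(s,b[2],z)))
```

```text
[ 0.58661079 -0.30714432  0.12441497] phi -2.8001740039487606 [-0.6   0.5   0.16  1.22 -0.   -2.52]
[264.60665658 374.52344932] 661 (array([ 0.59247732, -0.32733136]), [0.04348163679242134, 0.06978793442249298], np.float32(-1.2368042))
```

View pics/w9.png

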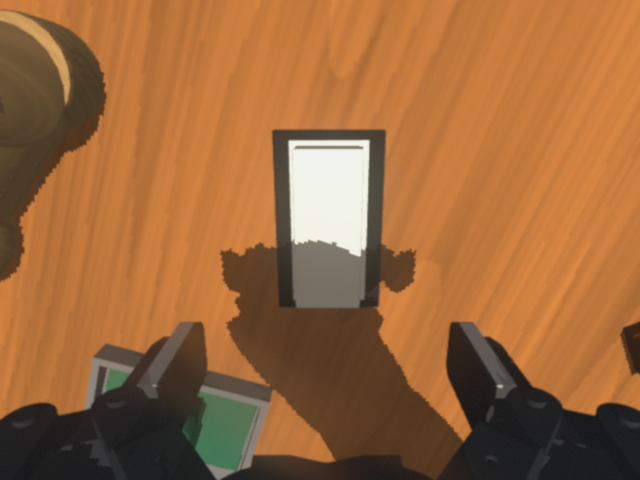

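Stone sits squarely within the outline (rows 145–308, columns 292–366). Next, the bottle.

Request:
{"fn": "carry_out", "kwargs": {
  "series": [
    {"delta_rot":[0,0,0],"travel":[-0.35,0.97,0.6],"fingers":-1},
    {"delta_rot":[0,0,0],"travel":[-0.35,0.97,0.6],"fingers":-1},
    {"delta_rot":[0,0,0],"travel":[-0.35,0.97,0.6],"fingers":-1},
    {"delta_rot":[0,0,0],"travel":[-0.35,0.97,0],"fingers":-1},
    {"delta_rot":[0,0,0],"travel":[-0.35,0.97,0],"fingers":-1}
  ]
}}

```text
clock: 21.08
tcp_pos: [0.5405, -0.1838, 0.1633]
orientation: [-0.0, 0.817, -0.577, 0.0]
wrist_force: [0.3, 0.4, -0.4]
finger_gap: 0.0856
grip_force: 0.0
```

Request:
{"fn": "carry_out", "kwargs": {
  "series": [
    {"delta_rot":[0,0,0],"travel":[-0.35,0.97,0],"fingers":-1},
    {"delta_rot":[0,0,0],"travel":[-0.35,0.97,0],"fingers":-1},
    {"delta_rot":[0,0,0],"travel":[-0.35,0.97,0],"fingers":-1},
    {"delta_rot":[0,0,0],"travel":[-0.35,0.97,0],"fingers":-1},
    {"delta_rot":[0,0,0],"travel":[-0.35,0.97,0],"fingers":-1}
  ]
}}

```text
clock: 21.7
tcp_pos: [0.4965, -0.0621, 0.1633]
orientation: [-0.0, 0.817, -0.577, -0.0]
wrist_force: [-0.3, -0.1, -0.1]
finger_gap: 0.0852
grip_force: 0.0
```

Request:
{"fn": "carry_out", "kwargs": {
  "series": [
    {"delta_rot":[0,0,0],"travel":[-0.35,0.97,0],"fingers":-1},
    {"delta_rot":[0,0,0],"travel":[-0.35,0.97,0],"fingers":-1},
    {"delta_rot":[0,0,0],"travel":[-0.35,0.97,0],"fingers":-1},
    {"delta_rot":[0,0,0],"travel":[-0.35,0.97,0],"fingers":-1},
    {"delta_rot":[0,0,0],"travel":[-0.35,0.97,0],"fingers":-1}
  ]
}}

```text
clock: 22.32
tcp_pos: [0.4527, 0.059, 0.1633]
orientation: [-0.0, 0.817, -0.577, 0.0]
wrist_force: [-0.8, -0.1, 0.0]
finger_gap: 0.0851
grip_force: 0.0
```

Request:
{"fn": "carry_out", "kwargs": {
  "series": [
    {"delta_rot":[0,0,0],"travel":[-0.35,0.97,0],"fingers":-1},
    {"delta_rot":[0,0,0],"travel":[-0.35,0.97,0],"fingers":-1},
    {"delta_rot":[0,0,0],"travel":[0,0,0],"fingers":-1}
  ]
}}

```text
clock: 22.7
tcp_pos: [0.4349, 0.1077, 0.1634]
orientation: [0.0, 0.818, -0.576, -0.0]
wrist_force: [0.2, 0.6, -0.1]
finger_gap: 0.0853
grip_force: 0.0
```

Run:
```python
from h import *
w=wrist('w10.png')
p=env.get_state(); q=p['orientation']; print(p['tcp_pos'],'phi',np.arctan2(q[2]**2-q[1]**2,2*q[1]*q[2]),p['joint_pos'].round(2))
b=blob(w,'white',(325,280)); print(b[0],b[1],onz(w,b[0],.126))
s=grab('scene');c=blob(s,'white',(348,182)); print(c[0],c[1],tri(w,b[0],s,c[0]))
for sd in((360,170),):
  d=blob(s,'blue',sd); print(d[0],d[1],rect(onz(s,d[2],.006)))
```

```text
[0.43550782 0.10697804 0.16344427] phi -2.7983475430981697 [ 0.06  0.08 -0.32  1.17 -0.   -1.85]
[318.35670732 246.64329268] 328 [[0.44119318 0.10397131 0.126     ]]
[383.67231638 164.37288136] 177 (array([0.47775552, 0.11254888, 0.1909825 ]), np.float64(0.0837902986173563))
[380.85230769 170.49230769] 325 (array([0.41360623, 0.27461967]), [0.10103660821914673, 0.10278734564781189], np.float32(1.3490388))
```

View pics/w10.png

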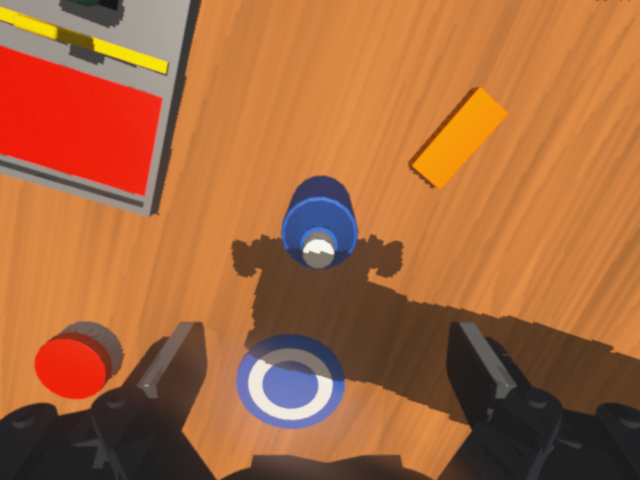

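Bottle cap at (319,250), pad ring centre (290,381), tin lid (73,365). All clear for a straight descent.

Request:
{"fn": "carry_out", "kwargs": {
  "series": [
    {"delta_rot":[0,0,0],"travel":[0.2,-0.1,0],"fingers":-1},
    {"delta_rot":[0,0,0],"travel":[0,0,-1],"fingers":-1},
    {"delta_rot":[0,0,0],"travel":[0,0,-1],"fingers":-1},
    {"delta_rot":[0,0,0],"travel":[0,0,-1],"fingers":-1},
    {"delta_rot":[0,0,0],"travel":[0,0,-1],"fingers":-1}
  ]
}}

```text
clock: 23.42
tcp_pos: [0.4417, 0.103, 0.0627]
orientation: [-0.0, 0.816, -0.577, 0.0]
wrist_force: [0.7, 0.5, -0.2]
finger_gap: 0.0852
grip_force: 0.0
```

Request:
{"fn": "carry_out", "kwargs": {
  "series": [
    {"delta_rot":[0,0,0],"travel":[0,0,-1],"fingers":-1},
    {"delta_rot":[0,0,0],"travel":[0,0,-0.6],"fingers":-1},
    {"delta_rot":[0,0,0],"travel":[0,0,0],"fingers":-1}
  ]
}}

```text
clock: 23.8
tcp_pos: [0.4402, 0.103, 0.0224]
orientation: [0.001, 0.817, -0.577, -0.001]
wrist_force: [-0.4, -0.6, 0.1]
finger_gap: 0.0855
grip_force: 0.0
```

Run:
```python
from h import *
w=wrist(); s=grab('scene'); t=grab('top'); print(env.get_state()['tcp_pos'],env.get_state()['wrist_force'])
a=cv2.resize(w['color'],(400,300)); b=cv2.resize(s['color'][110:260,270:470],(400,300),interpolation=cv2.INTER_CUBIC)
cv2.imwrite('pics/w11.png',np.hstack([a,b])[:,:,::-1])
d=blob(t,'blue',(162,288)); e=cv2.fitEllipse(d[2].astype(np.float32)); print('pad top',e[0],onz(t,e[0],.006))
s0={'scene':cv2.imread('pics/scene0.png')[:,:,::-1]}
c=dict(s,color=np.ascontiguousarray(s0['scene'])); d=blob(c,'blue',(365,170)); e2=cv2.fitEllipse(d[2].astype(np.float32)); print('pad scene',e2[0],onz(s,e2[0],.006),tri(t,e[0],s,e2[0]))
```

```text
[0.44175981 0.10357934 0.02413663] [-0.69491916  0.76233078 -0.40394635]
pad top (165.291259765625, 287.234619140625) [[0.41168332 0.31208884 0.006     ]]
pad scene (380.4283447265625, 167.82562255859375) [[0.41289885 0.27526586 0.006     ]] (array([ 0.40499084,  0.30969723, -0.02245353]), np.float64(0.026479830625735622))
```

View pics/w11.png

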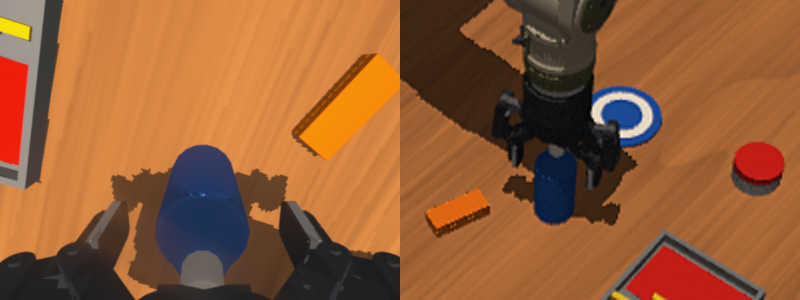

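Bottle is centred between the open fingers. Grip and lift.

Request:
{"fn": "carry_out", "kwargs": {
  "series": [
    {"delta_rot":[0,0,0],"travel":[0,0,0],"fingers":1},
    {"delta_rot":[0,0,0],"travel":[0,0,0],"fingers":1},
    {"delta_rot":[0,0,0],"travel":[0,0,0],"fingers":1},
    {"delta_rot":[0,0,0],"travel":[0,0,0],"fingers":1}
  ],
  "squeeze": 40
}}

```text
clock: 24.45
tcp_pos: [0.4413, 0.104, 0.0243]
orientation: [-0.0, 0.817, -0.577, 0.001]
wrist_force: [-2.0, -1.8, 5.8]
finger_gap: 0.0488
grip_force: 41.0
```

Request:
{"fn": "carry_out", "kwargs": {
  "series": [
    {"delta_rot":[0,0,0],"travel":[0,0,0.3],"fingers":1},
    {"delta_rot":[0,0,0],"travel":[0,0,0.7],"fingers":1},
    {"delta_rot":[0,0,0],"travel":[0,0,0.6],"fingers":1}
  ]
}}

```text
clock: 24.82
tcp_pos: [0.4405, 0.104, 0.064]
orientation: [0.0, 0.817, -0.577, -0.0]
wrist_force: [-0.1, -0.3, -1.8]
finger_gap: 0.0489
grip_force: 41.8
```

Run:
```python
from h import *
w=wrist(); T=np.eye(4); q=[.8168,-.577,0,0]; T[:3,:3]=Ro.from_quat(q).as_matrix(); T[:3,3]=[.4352,.1073,.1634]
T=T@w['hand_eye']; print('pad w10',onz(w,[[290.5,381],[290,383]],.006,T),'tin',onz(w,[73,365],.034,T))
i=cv2.imread('pics/top0.png')[:,:,::-1]; t=dict(grab('top'),color=np.ascontiguousarray(i))
s=dict(grab('scene'),color=np.ascontiguousarray(cv2.imread('pics/scene0.png')[:,:,::-1]))
for n,c,sd in(('t',t,(181,289)),('s',s,(381,168))):
    b=blob(c,'blue',sd); print(n,b[0],b[1],onz(c,b[0],.006))
print(env.get_state()['tcp_pos'])
```

```text
pad w10 [[0.41112575 0.27821039 0.006     ]
 [0.4108821  0.28050525 0.006     ]] tin [[0.59674868 0.30494718 0.034     ]]
t [180.28125    287.79947917] 384 [[0.40986934 0.27997441 0.006     ]]
s [380.45777778 166.68888889] 225 [[0.41051129 0.27845102 0.006     ]]
[0.44142816 0.10405825 0.06408823]
```

Request:
{"fn": "carry_out", "kwargs": {
  "series": [
    {"delta_rot":[0,0,0],"travel":[-0.09,0.5,0],"fingers":1},
    {"delta_rot":[0,0,0],"travel":[-0.17,1,0],"fingers":1},
    {"delta_rot":[0,0,0],"travel":[-0.17,1,0],"fingers":1},
    {"delta_rot":[0,0,0],"travel":[-0.17,1,0],"fingers":1},
    {"delta_rot":[0,0,0],"travel":[-0.17,1,0],"fingers":1}
  ]
}}

```text
clock: 25.6
tcp_pos: [0.4203, 0.2178, 0.0626]
orientation: [0.001, 0.817, -0.577, -0.001]
wrist_force: [-0.2, -0.0, -1.4]
finger_gap: 0.0483
grip_force: 41.8
```

Request:
{"fn": "carry_out", "kwargs": {
  "series": [
    {"delta_rot":[0,0,0],"travel":[-0.17,1,0],"fingers":1},
    {"delta_rot":[0,0,0],"travel":[-0.17,1,0],"fingers":1},
    {"delta_rot":[0,0,0],"travel":[-0.1,0.5,0],"fingers":1},
    {"delta_rot":[0,0,0],"travel":[0,0,-0.5],"fingers":1},
    {"delta_rot":[0,0,0],"travel":[0,0,-0.4],"fingers":1}
  ]
}}

```text
clock: 26.22
tcp_pos: [0.4099, 0.2782, 0.0396]
orientation: [0.001, 0.817, -0.577, -0.0]
wrist_force: [-0.2, -0.6, -2.6]
finger_gap: 0.0487
grip_force: 41.8
```

Request:
{"fn": "carry_out", "kwargs": {
  "series": [
    {"delta_rot":[0,0,0],"travel":[0,0,-0.3],"fingers":1},
    {"delta_rot":[0,0,0],"travel":[0,0,-0.12],"fingers":1},
    {"delta_rot":[0,0,0],"travel":[0,0,0],"fingers":1}
  ]
}}

```text
clock: 26.6
tcp_pos: [0.4107, 0.2785, 0.0306]
orientation: [0.0, 0.817, -0.577, -0.0]
wrist_force: [-0.3, 0.8, -2.2]
finger_gap: 0.0488
grip_force: 41.9
```

Run:
```python
from h import *
w=wrist(); s=grab('scene'); print(env.get_state()['tcp_pos'],env.get_state()['wrist_force'])
a=cv2.resize(w['color'],(400,300)); b=cv2.resize(s['color'][90:240,290:490],(400,300),interpolation=cv2.INTER_CUBIC)
cv2.imwrite('pics/w12.png',np.hstack([a,b])[:,:,::-1])
```

```text
[0.41093204 0.27874187 0.03057406] [-0.39746167  0.15622548 -2.34456347]
```

View pics/w12.png

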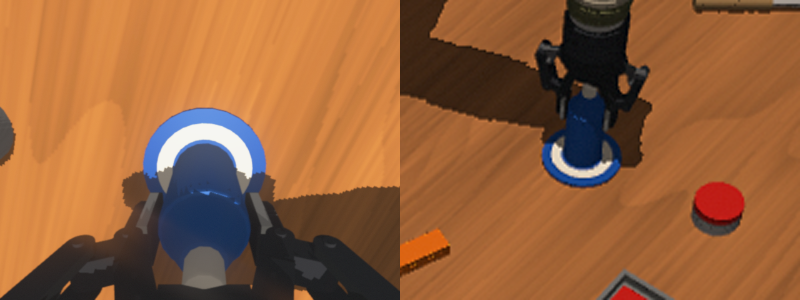

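Bottle stands centred over the pad ring. Release and rise, then to the tin.

Request:
{"fn": "carry_out", "kwargs": {
  "series": [
    {"delta_rot":[0,0,0],"travel":[0,0,-0.03],"fingers":1},
    {"delta_rot":[0,0,0],"travel":[0,0,0],"fingers":-0.3},
    {"delta_rot":[0,0,0],"travel":[0,0,0],"fingers":-1},
    {"delta_rot":[0,0,0],"travel":[0,0,0],"fingers":-1},
    {"delta_rot":[0,0,0],"travel":[0,0,0.4],"fingers":-1}
  ]
}}

```text
clock: 27.32
tcp_pos: [0.4098, 0.2786, 0.0395]
orientation: [0.001, 0.817, -0.577, -0.001]
wrist_force: [-0.1, -0.1, -0.9]
finger_gap: 0.0853
grip_force: 0.0
```

Request:
{"fn": "carry_out", "kwargs": {
  "series": [
    {"delta_rot":[0,0,0],"travel":[0,0,1],"fingers":-1},
    {"delta_rot":[0,0,0],"travel":[0,0,1],"fingers":-1},
    {"delta_rot":[0,0,0],"travel":[0,0,1],"fingers":-1},
    {"delta_rot":[0,0,0],"travel":[0,0,1],"fingers":-1},
    {"delta_rot":[0,0,0],"travel":[0,0,0.4],"fingers":-1}
  ]
}}

```text
clock: 27.95
tcp_pos: [0.4116, 0.2795, 0.1518]
orientation: [-0.001, 0.817, -0.577, 0.001]
wrist_force: [0.1, 1.0, 0.1]
finger_gap: 0.0853
grip_force: 0.0
```

Request:
{"fn": "carry_out", "kwargs": {
  "series": [
    {"delta_rot":[0,0,-0.38],"travel":[0.93,0.14,0],"fingers":-1},
    {"delta_rot":[0,0,-0.38],"travel":[0.93,0.14,0],"fingers":-1},
    {"delta_rot":[0,0,-0.38],"travel":[0.93,0.14,0],"fingers":-1},
    {"delta_rot":[0,0,-0.38],"travel":[0.93,0.14,0],"fingers":-1},
    {"delta_rot":[0,0,-0.38],"travel":[0.93,0.14,0],"fingers":-1}
  ]
}}

```text
clock: 28.58
tcp_pos: [0.5272, 0.2964, 0.1492]
orientation: [0.0, 0.758, -0.652, -0.0]
wrist_force: [-0.3, 0.8, 0.5]
finger_gap: 0.0851
grip_force: 0.0
```

Request:
{"fn": "carry_out", "kwargs": {
  "series": [
    {"delta_rot":[0,0,-0.38],"travel":[0.93,0.14,0],"fingers":-1},
    {"delta_rot":[0,0,-0.38],"travel":[0.93,0.14,0],"fingers":-1},
    {"delta_rot":[0,0,-0.38],"travel":[0.93,0.14,0],"fingers":-1},
    {"delta_rot":[0,0,0],"travel":[0,0,0],"fingers":-1}
  ]
}}

```text
clock: 29.08
tcp_pos: [0.5975, 0.3067, 0.1485]
orientation: [0.001, 0.72, -0.694, -0.0]
wrist_force: [0.2, 0.1, 0.6]
finger_gap: 0.0853
grip_force: 0.0
```

Run:
```python
from h import *
w=wrist('w13.png'); s=grab('scene')
p=env.get_state(); q=p['orientation']; print(p['tcp_pos'],'phi',np.arctan2(q[2]**2-q[1]**2,2*q[1]*q[2]),p['joint_pos'].round(2))
h=cv2.cvtColor(w['color'],cv2.COLOR_RGB2HSV); m=cv2.inRange(h,(0,150,50),(5,255,255)); n,l,st,ce=cv2.connectedComponentsWithStats(m); print([(st[i].tolist(),ce[i].round(1).tolist()) for i in range(1,n) if st[i,4]>200])
c=blob(s,'white',(381,130)); print('cap?',c[0],c[1],onz(s,c[0],.132))
c=blob(s,'blue',(381,150)); print(c[0],c[1],cv2.boundingRect(c[2].astype(np.float32)))
```

```text
[0.59575629 0.30674056 0.14898092] phi -3.10370177793792 [ 0.36  0.52  0.25  1.3   0.   -1.25]
[([285, 184, 82, 82, 5287], [325.3, 224.8])]
cap? [378.87919463 172.55033557] 149 [[0.48302415 0.16403201 0.132     ]]
[381.2667364  160.43096234] 956 (361, 136, 40, 47)
```

View pics/w13.png

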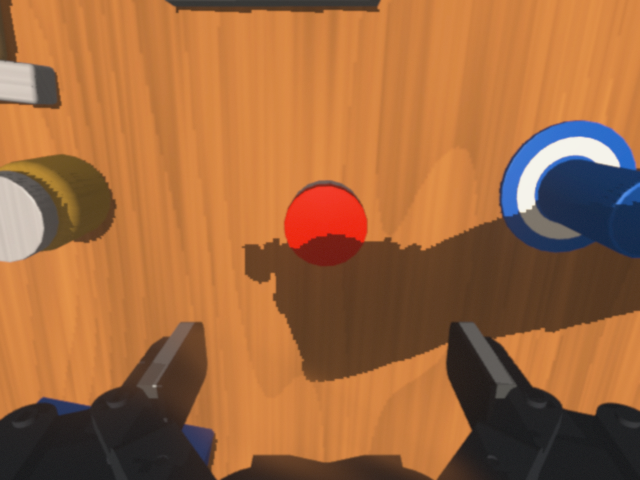

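Bottle upright on its pad (right). Tin lid centre (326,225).

Run:
```python
from h import *
w=wrist(); print(onz(w,[[325.8,225],[285,225],[367,225]],.034).round(4)); print(env.get_state()['tcp_pos'])
s=grab('scene'); c=blob(s,'red',(449,189)); print(tri(w,(325.8,225),s,c[0]))
```

```text
[[0.5957 0.3103 0.034 ]
 [0.6256 0.3114 0.034 ]
 [0.5656 0.3092 0.034 ]]
[0.59554309 0.30679996 0.14931624]
(array([0.59509076, 0.31509059, 0.01558865]), np.float64(0.0009676366228316943))
```

Request:
{"fn": "carry_out", "kwargs": {
  "series": [
    {"delta_rot":[0,0,0],"travel":[0,0.1,-1],"fingers":-1},
    {"delta_rot":[0,0,0],"travel":[0,0,-1],"fingers":-1},
    {"delta_rot":[0,0,0],"travel":[0,0,-1],"fingers":-1},
    {"delta_rot":[0,0,0],"travel":[0,0,-1],"fingers":-1},
    {"delta_rot":[0,0,0],"travel":[0,0,-1],"fingers":-1}
  ]
}}

```text
clock: 29.9
tcp_pos: [0.5957, 0.3095, 0.0245]
orientation: [-0.0, 0.72, -0.693, -0.0]
wrist_force: [-0.6, 0.4, 0.6]
finger_gap: 0.0856
grip_force: 0.0
```

Request:
{"fn": "carry_out", "kwargs": {
  "series": [
    {"delta_rot":[0,0,0],"travel":[0,0,-1],"fingers":-1},
    {"delta_rot":[0,0,0],"travel":[0,0,-1],"fingers":-1},
    {"delta_rot":[0,0,0],"travel":[0,0,-0.36],"fingers":-1},
    {"delta_rot":[0,0,0],"travel":[0,0,0],"fingers":1},
    {"delta_rot":[0,0,0],"travel":[0,0,0],"fingers":1}
  ]
}}

```text
clock: 30.52
tcp_pos: [0.5975, 0.3099, -0.0326]
orientation: [-0.001, 0.72, -0.694, 0.0]
wrist_force: [0.3, 0.8, -0.9]
finger_gap: 0.0605
grip_force: 43.5
```

Request:
{"fn": "carry_out", "kwargs": {
  "series": [
    {"delta_rot":[0,0,0],"travel":[0,0,0],"fingers":1},
    {"delta_rot":[0,0,0],"travel":[0,0,0],"fingers":1},
    {"delta_rot":[0,0,0],"travel":[0,0,0.4],"fingers":1},
    {"delta_rot":[0,0,0],"travel":[0,0,1],"fingers":1},
    {"delta_rot":[0,0,0],"travel":[0,0,1],"fingers":1}
  ]
}}

```text
clock: 31.15
tcp_pos: [0.5961, 0.3092, 0.0263]
orientation: [0.001, 0.72, -0.694, -0.0]
wrist_force: [-0.4, -0.5, -2.0]
finger_gap: 0.0607
grip_force: 43.7
```

Request:
{"fn": "carry_out", "kwargs": {
  "series": [
    {"delta_rot":[0,0,0],"travel":[0.2,-0.92,0],"fingers":1},
    {"delta_rot":[0,0,0],"travel":[0.2,-0.92,0],"fingers":1},
    {"delta_rot":[0,0,0],"travel":[0.2,-0.92,0],"fingers":1},
    {"delta_rot":[0,0,0],"travel":[0.2,-0.92,0],"fingers":1},
    {"delta_rot":[0,0,0],"travel":[0.2,-0.92,0],"fingers":1}
  ]
}}

```text
clock: 31.78
tcp_pos: [0.6217, 0.1923, 0.0253]
orientation: [0.0, 0.72, -0.694, -0.0]
wrist_force: [-0.7, -0.7, -1.7]
finger_gap: 0.0606
grip_force: 43.7
```

Request:
{"fn": "carry_out", "kwargs": {
  "series": [
    {"delta_rot":[0,0,0],"travel":[0.2,-0.92,0],"fingers":1},
    {"delta_rot":[0,0,0],"travel":[0.2,-0.92,0],"fingers":1},
    {"delta_rot":[0,0,0],"travel":[0.2,-0.92,0],"fingers":1},
    {"delta_rot":[0,0,0],"travel":[0.2,-0.92,0],"fingers":1},
    {"delta_rot":[0,0,0],"travel":[0,0,0],"fingers":1}
  ]
}}

```text
clock: 32.4
tcp_pos: [0.6422, 0.1002, 0.0258]
orientation: [-0.0, 0.719, -0.695, 0.0]
wrist_force: [-0.2, 0.0, -1.9]
finger_gap: 0.061
grip_force: 43.7
```

Request:
{"fn": "carry_out", "kwargs": {
  "series": [
    {"delta_rot":[0,0,0],"travel":[0,0,-0.7],"fingers":1},
    {"delta_rot":[0,0,0],"travel":[0,0,-0.6],"fingers":1},
    {"delta_rot":[0,0,0],"travel":[0,0,-0.5],"fingers":1},
    {"delta_rot":[0,0,0],"travel":[0,0,-0.3],"fingers":1},
    {"delta_rot":[0,0,0],"travel":[0,0,0],"fingers":1}
  ]
}}

```text
clock: 33.02
tcp_pos: [0.6414, 0.1029, -0.0268]
orientation: [0.0, 0.72, -0.694, -0.0]
wrist_force: [-0.0, -0.3, -2.3]
finger_gap: 0.0608
grip_force: 43.7
```

Release, lift, then back off so the cameras have a clear view.

Request:
{"fn": "carry_out", "kwargs": {
  "series": [
    {"delta_rot":[0,0,0],"travel":[0,0,-0.02],"fingers":-0.75},
    {"delta_rot":[0,0,0],"travel":[0,0,0],"fingers":-0.75},
    {"delta_rot":[0,0,0],"travel":[0,0,0],"fingers":-0.75},
    {"delta_rot":[0,0,0],"travel":[0,0,0.5],"fingers":-0.75},
    {"delta_rot":[0,0,0],"travel":[0,0,1],"fingers":-0.75}
  ]
}}

```text
clock: 33.65
tcp_pos: [0.6406, 0.1024, 0.0102]
orientation: [0.001, 0.72, -0.694, -0.001]
wrist_force: [0.3, -0.6, 0.5]
finger_gap: 0.0747
grip_force: 0.0
```

Request:
{"fn": "carry_out", "kwargs": {
  "series": [
    {"delta_rot":[0,0,0],"travel":[0,0,1],"fingers":-1},
    {"delta_rot":[0,0,0],"travel":[0,0,1],"fingers":-1},
    {"delta_rot":[0,0,0],"travel":[0,0,1],"fingers":-1},
    {"delta_rot":[0,0,0],"travel":[0,0,1],"fingers":-1},
    {"delta_rot":[0,0,0],"travel":[0,0,1],"fingers":-1}
  ]
}}

```text
clock: 34.28
tcp_pos: [0.6417, 0.1025, 0.1373]
orientation: [-0.0, 0.72, -0.694, 0.0]
wrist_force: [0.1, -0.1, 0.2]
finger_gap: 0.0852
grip_force: 0.0
```

Request:
{"fn": "carry_out", "kwargs": {
  "series": [
    {"delta_rot":[0,0,0],"travel":[-1,0,0.5],"fingers":-1},
    {"delta_rot":[0,0,0],"travel":[-1,0,0],"fingers":-1},
    {"delta_rot":[0,0,0],"travel":[-1,0,0],"fingers":-1},
    {"delta_rot":[0,0,0],"travel":[-1,0,0],"fingers":-1},
    {"delta_rot":[0,0,0],"travel":[-1,0,0],"fingers":-1}
  ]
}}

```text
clock: 34.9
tcp_pos: [0.516, 0.1025, 0.1489]
orientation: [-0.001, 0.72, -0.694, 0.0]
wrist_force: [-1.2, 0.1, 0.5]
finger_gap: 0.0855
grip_force: 0.0
```

Request:
{"fn": "carry_out", "kwargs": {
  "series": [
    {"delta_rot":[0,0,0],"travel":[-1,0,0],"fingers":-1},
    {"delta_rot":[0,0,0],"travel":[-0.5,0,0],"fingers":-1},
    {"delta_rot":[0,0,0],"travel":[0,0,0],"fingers":-1}
  ]
}}

```text
clock: 35.28
tcp_pos: [0.4791, 0.1025, 0.1486]
orientation: [-0.0, 0.72, -0.694, 0.0]
wrist_force: [-0.0, 0.2, -0.1]
finger_gap: 0.0854
grip_force: 0.0
```

Run:
```python
from h import *
t,s=grab('top'),grab('scene'); print(env.get_state()['tcp_pos'])
for n,c,col,sd,z in(('brush t',t,'green',(335,190),.056),('brush s',s,'green',(350,300),.056),('stone t',t,'white',(447,205),.034),('stone s',s,'white',(271,368),.034),('cap t',t,'white',(175,286),.132),('cap s',s,'white',(381,138),.132),('tin t',t,'red',(260,180),.04),('tin s',s,'red',(415,255),.04)):
    b=blob(c,col,sd); r=rect(onz(c,b[2],z)); print(n,b[0].round(),b[1],np.round(onz(c,b[0],z)[0],3),r[0].round(3),np.round(r[1],3),round(float(r[2]),3))
a=cv2.resize(t['color'][90:320,130:510],(400,242)); b=cv2.resize(s['color'][110:420,220:500],(360,400))
o=np.zeros((400,760,3),np.uint8); o[:242,:400]=a; o[:,400:]=b
cv2.imwrite('pics/f.png',o[:,:,::-1])
```

```text
[0.48017114 0.10245419 0.14826761]
brush t [343. 176.] 2390 [ 0.638 -0.073  0.056] [ 0.635 -0.055] [0.113 0.156] 1.557
brush s [367. 308.] 2653 [ 0.66  -0.092  0.056] [ 0.662 -0.07 ] [0.117 0.18 ] -1.53
stone t [452. 201.] 1050 [ 0.584 -0.306  0.034] [ 0.584 -0.307] [0.045 0.111] -1.232
stone s [270. 365.] 1117 [ 0.586 -0.311  0.034] [ 0.586 -0.309] [0.044 0.109] -1.226
cap t [139. 211.] 250 [0.552 0.329 0.132] [0.552 0.33 ] [0.032 0.034] 0.087
cap s [385. 132.] 15 [0.413 0.279 0.132] [0.413 0.279] [0.007 0.011] -0.912
tin t [267. 180.] 968 [0.634 0.09  0.04 ] [0.632 0.094] [0.05  0.117] 0.052
tin s [415. 255.] 1304 [0.652 0.091 0.04 ] [0.651 0.09 ] [0.083 0.12 ] 0.033
```

View pics/f.png

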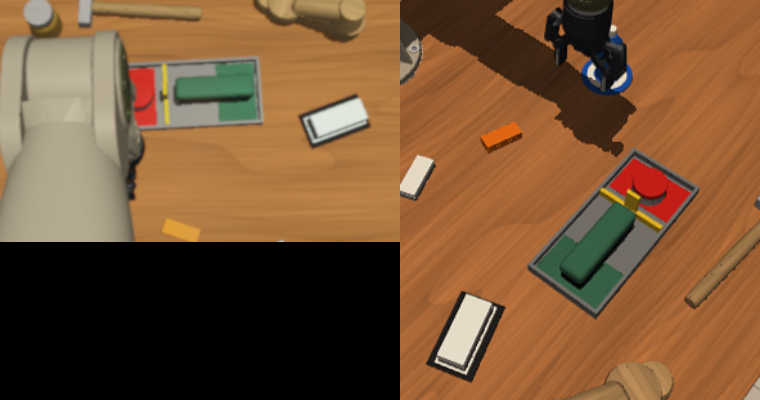

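Brush flat in the green compartment, tin flat on the red mat, stone inside its outline ((.584,-.306), about -1.23 rad) and bottle upright, with its cap at (.413,.279). The gripper is clear of everything.

```bash
python3 -c "
from workcell import env
print(env.hand_in())"
```

```text
the job is handed in; nothing more can be done
None
```

I handed the job in at about 35 s of the 109 s; the hand-in gave no verdict, but the last pictures showed the divider shifted, the brush flat on the green side, the tin flat on the red mat, the bottle upright on its pad and the stone pale side up inside its outline.

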